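# Slide the spot plate out over the edge of the stand

### The arm

A 7-joint arm with a two-finger parallel gripper is mounted at the origin on a cart in front of the work surface, level with it; the furniture and walls round the work are solid. World frame = base frame: x ahead of the robot, y to its left, z up, the work surface at z = 0. Lengths are in m, angles in rad, forces in N, time in s.
With the tool pointing down it reaches from about 0.4 to 0.85 m from the base axis. Payload 10.4 kg.
Tool frame: the origin (TCP) lies on the centre line of the jaws, within the pads' length; the fingertips stand 11 mm ahead of it and the grasp point (between the pads) lies 8 mm behind it (manip.finger_overhang is the distance from the TCP to the fingertips, in m); z points along the fingers, y is the line along which they close (so a half turn about z gives the same grasp; the last joint's range is limited). The gripper opens to 85 mm and grips with 20 to 120 N. Pads are 22 mm wide; open, the fingers measure 114 mm over their backs; the gripper's body (76 mm by 85 mm) begins 54 mm behind the grasp point. The pads swing forward as they close: fully open they stand 13 mm farther back than shut.
Start: joints at [-1.336, 0.332, -0.065, 1.46, 0.022, 1.35, -0.088], TCP at [0.159, 0.604, 0.242] pointing down, gripper open.
Joint ranges: [-2.6, 2.6], [-0.5, 2.12], [-1.47, 1.34], [0.16, 2.42], [-1.27, 4.41], [0.06, 2.06], [-2.6, 2.6]. Speed limits (rad/s): [2.22, 2.22, 2.79, 2.79, 3.14, 3.14, 3.14].

### API

Orientations are given as a unit quaternion [x, y, z, w].
In Python, from workcell import manip, imaging, workorder gives the robot as it stands.
- The arm moves only by the tool jog_arm, never from a script. Its argument "deltas" is a list of rows, each an object with "gripper": the opening, from 0 (shut) to 1 (fully open); "offset": the shift along the tool's x, y, z in m, a list of three; "rotation": the turn, a rotation vector about the tool's x, y, z in degrees, a list of three. In form: [{"gripper": gripper, "offset": [tx, ty, tz], "rotation": [ax, ay, az]}, ...]. A call has 1 to 20 rows; each row shifts and turns the commanded pose from where the row before left it, along the tool's axes as they then stand; what a row does not reach is not made up. A row lasts 1/10 s, in which the tool goes at most 50 mm and 8.59 degrees, less where a joint would pass 70% of its speed; a pose out of reach is approached as far as the arm can. A call with a gripper value outside its range is refused whole. The fingers move at their own pace and stop on an object; "newtons" is the grip in N (left out, the last holds). Time passes only in rows, so rows that do not move let the fingers close. It gives the time, the measured TCP pose, the force, the opening and the grip force at its end, in the units of the state.
- manip.get_obs(): the state, without advancing time (a new reading comes with each control period).
- imaging.camera(name): name is "scene" or "top"; returns the picture (480x640x3 uint8, blue, green, red); there is no depth.
- imaging.camera_model(name): a dict with "camera_matrix" (3x3 intrinsics, pixels), "k1" (the pictures are not rectified: a ray, as slopes to the right and down, at radius r is drawn at 1 + k1 r^2 times it, then the intrinsics apply), "world_to_cam" (4x4, takes a point from world to camera coordinates). Camera axes: x right, y up, looking along -z (the intrinsics and any distortion apply to the point x, -y, -z); pixel columns grow to the right and rows downward; lengths in m; the calibration is good to about 2 mm. A picture is of the moment at which its call begins. camera_model takes no time and is no camera call.
- workorder.hand_in(): hands the job in; it is judged then, once.
The state is a dict: "clock": time; "joint_pos": joint angles; "joint_velocities": joint speeds; "tau": joint torques, N m; "position": TCP position; "ee_rot": TCP orientation; "ft_force": force on the tool from outside, world axes, zero at the start; "torque": the same for the moment, N m; "grip_width": opening from 0.0 (shut) to 1.0 (fully open); "grasp_force": force on a finger pad.
Only numpy, scipy, OpenCV 4.12 (cv2) and the standard library are available. Lean on these libraries where they do the work, as an engineer would, in place of code of your own. Each camera call takes 0.05 s, during which the arm holds its last target. There are 200 camera calls.

### The job

With the fingertips, push the white porcelain spot plate along the raised stand towards the robot until it sticks out 30 mm (a third of its depth) over the stand's front edge, lying flat and square to that edge, then move clear. Only slide it, gently: do not grip, lift or tip it, and leave the round tin on the stand and the two small capped vials on the worktop beside it where they are.

Things in the scene. Friction and masses are not known exactly. Their poses are not given: they have to be found in the camera images.
- stand: low raised stand fixed to the worktop: flat grey top 220 mm deep (its x) by 320 mm wide (its y), no rim, on four steel feet; the top surface is 50 mm above the worktop. Origin on the worktop under its centre; x points away from the robot (turned up to 0.22 rad), so its front edge is the -x one
- stand_edge (a point): middle of the stand's front (-x) edge, on the top surface, 110 mm from the stand's centre; axes as the stand's
- spot_plate: loose white porcelain plate with 3 rows of 4 shallow round wells, 90 mm deep (its x) by 120 mm wide (its y), 8 mm thick, about 0.2 kg, lying on the left or right half of the stand, turned up to 0.3 rad against it. At least 35 mm of stand top lies behind every part of it. Origin at the centre of its underside; x points away from the robot. It slides freely under a light push of 1 to 2 N
- plate_front (a point): middle of the plate's front (-x, nearer the robot) edge, on the underside, 45 mm from its centre
- tin: round lidded metal tin, 71 mm across and 34 mm high, loose on the other half of the stand, to be left alone; origin at the centre of its underside
- vial_a: small capped glass vial, 25 mm across and 56 mm high, standing on the worktop left of the stand, to be left alone; origin at the centre of its underside
- vial_b: second such vial, 25 mm across and 56 mm high, near the first, to be left alone; origin at the centre of its underside

How it is judged:
At the end, for the whole second after the job is handed in: the middle of the plate's front edge is 30 mm (within 7 mm) beyond the stand's front edge, the plate is square to the stand within 0.12 rad, flat on it and at rest; the tin and both vials are within 15 mm of where they stood (x of plate_front in the frame of stand_edge between -0.037 and -0.023 m and angle between the x axis of spot_plate and the x axis of stand, either way round below 0.12 rad and angle between spot_plate's own z axis and vertical below 0.04 rad and z of plate_front in the frame of stand_edge between -0.003 and 0.004 m and linear speed of spot_plate below 0.01 m/s and distance of each of tin, vial_a, vial_b from where it was at the start of the episode below 0.015 m); the robot touches nothing.
It fails at once if the plate is lifted off the stand, tipped or falls (height (world z) of spot_plate above 0.058 m or height (world z) of spot_plate below 0.045 m or angle between spot_plate's own z axis and vertical above 0.15 rad).
It fails at once if the plate is gripped or pressed hard (over 40 N between fingers and plate) (contact force between the fingers and spot_plate above 40 N).
It fails at once if the tin or a vial is moved by more than 15 mm (not (distance of tin from where it was at the start of the episode below 0.015 m) or not (distance of vial_a from where it was at the start of the episode below 0.015 m) or not (distance of vial_b from where it was at the start of the episode below 0.015 m)).
It also fails if it takes over 35 s, if anything falls off the work surface, if the arm or the gripper's body presses on something with over 40 N, if the wrist force passes 120 N, or if a joint passes its speed limit or range.

## Working session

There is one attempt and no reset: what is moved stays moved. The work goes in short steps, Python scripts to look and compute and a tool call to move; the robot and the scene stay as the last step left them, time stands still between calls to the robot, and variables do not carry over. Pictures are saved under pics/ and viewed, at most 10 in all, crops included, and the job is handed in when it is done.

Besides the shell and the picture viewer there is one more tool, called after ">>>" as name([rows], argument=value, ...), one row to a line, values as JSON. jog_arm: Moves the arm, as the interface text tells. Its arguments: {"type":"object","properties":{"deltas":{"type":"array","items":{"type":"object","properties":{"gripper":{"type":"number"},"offset":{"type":"array","items":{"type":"number"}},"rotation":{"type":"array","items":{"type":"number"}}}}},"newtons":{"type":"number"}},"required":["deltas"]}

```bash
mkdir -p pics; python3 - <<'E'
from workcell import manip, imaging, workorder
import cv2
print(manip.get_obs())
for n in("scene","top"):
    cv2.imwrite(f"pics/{n}0.png",imaging.camera(n)); print(imaging.camera_model(n))
E
```

```text
{'clock': 0.0, 'joint_pos': array([-1.33559258,  0.33285913, -0.0647409 ,  1.46092379,  0.02162851,
        1.34990002, -0.08851105]), 'joint_velocities': array([ 0.00149425,  0.00012947, -0.00045455,  0.00034866,  0.00088043,
       -0.00065071, -0.00040334]), 'tau': array([ 3.81446553e-04, -6.25440359e+01,  4.96027758e-02, -3.91594827e+01,
        1.63145241e-02,  9.83819074e-03,  9.24060657e-06]), 'position': array([0.15924808, 0.60400713, 0.24153236]), 'ee_rot': array([ 1.28518147e-01,  9.91706913e-01, -6.94875387e-04, -5.02785805e-05]), 'ft_force': array([-0.35025544, -0.11105575, -0.04313321]), 'torque': array([ 0.04007664, -0.05162328, -0.07043952]), 'grasp_force': 0.0, 'grip_width': 1.0014706375694433}
{'camera_matrix': array([[581.71769572,   0.        , 315.02945238],
       [  0.        , 581.71769572, 236.55365064],
       [  0.        ,   0.        ,   1.        ]]), 'k1': 0.04744038961049215, 'world_to_cam': array([[ 0.74722924, -0.66418192, -0.02260185, -0.28812823],
       [ 0.30364846,  0.31096839,  0.90060883, -0.24150974],
       [-0.59113964, -0.67982427,  0.43404249, -0.52291796],
       [ 0.        ,  0.        ,  0.        ,  1.        ]])}
{'camera_matrix': array([[481.48687683,   0.        , 319.40729997],
       [  0.        , 481.48687683, 244.00079688],
       [  0.        ,   0.        ,   1.        ]]), 'k1': -0.00981316606384935, 'world_to_cam': array([[ 1.06147002e-01, -9.94350395e-01, -3.24637342e-04,
         7.18330508e-02],
       [ 9.71484974e-01,  1.03636493e-01,  2.13252016e-01,
        -5.15014468e-01],
       [-2.12013582e-01, -2.29514424e-02,  9.76997171e-01,
        -8.03048939e-01],
       [ 0.00000000e+00,  0.00000000e+00,  0.00000000e+00,
         1.00000000e+00]])}
```

View pics/top0.png

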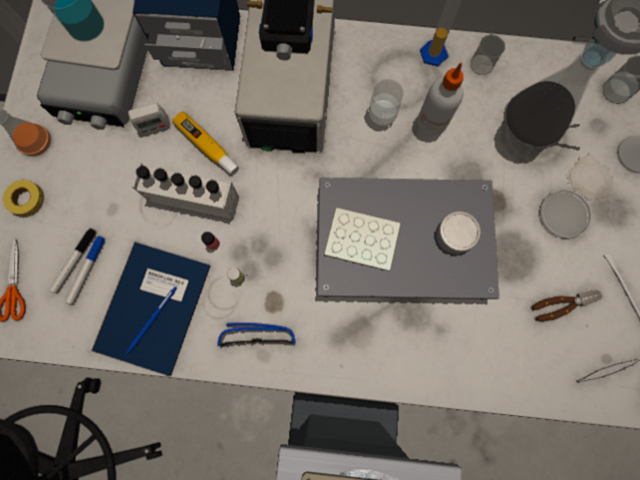

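View pics/scene0.png

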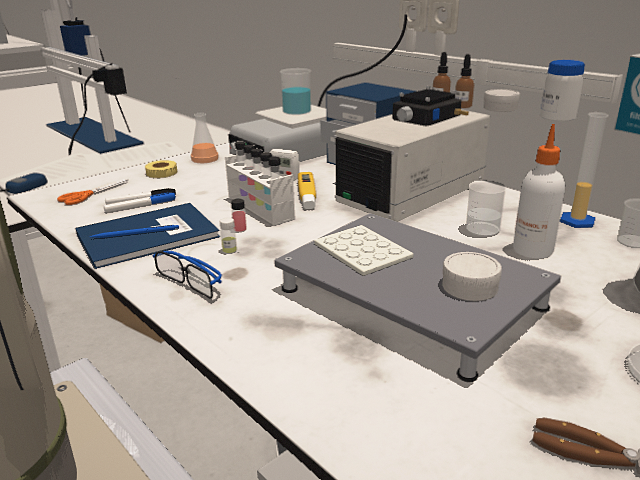

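The top view shows the stand (corners roughly (318,178), (495,180), (497,298), (316,298)), with the plate on its left half around (362,239). The tin is at (459,232) and the vials at (209,240) and (235,275). A tall instrument stands behind the stand's left side. I'll enlarge the stand area next.

```bash
python3 - <<'E'
import cv2
i=cv2.imread("pics/top0.png")[168:308,308:508]
cv2.imwrite("pics/crop0.png",cv2.resize(i,None,fx=4,fy=4,interpolation=cv2.INTER_CUBIC))
E
```

```text
(no output)
```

View pics/crop0.png

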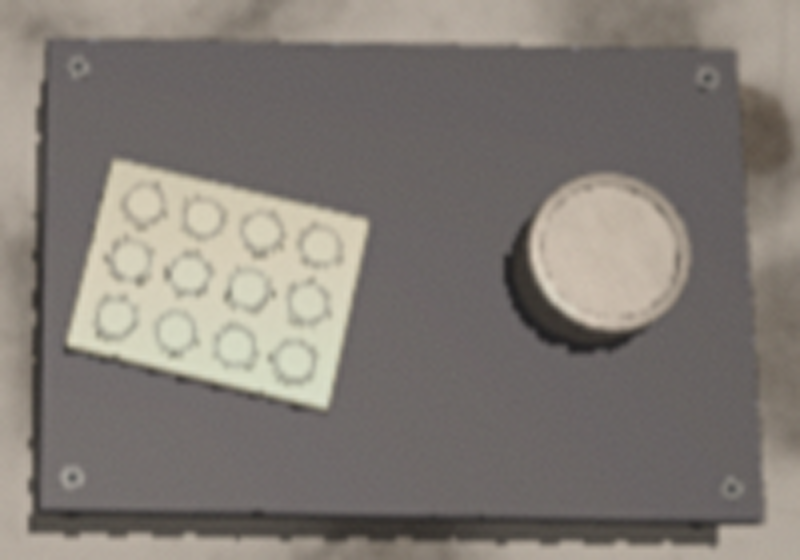

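In the crop, the stand corners are at BL(47,40), BR(737,48), FR(763,521) and FL(40,511). The plate corners are at (114,158), (370,219), (327,409) and (67,346), so it is clearly turned against the stand. The tin lid is centred at (608,252).

```bash
cat > h.py <<'E'
import numpy as np, cv2
from workcell import manip, imaging, workorder
def model(n="top"):
    m=imaging.camera_model(n); return m["camera_matrix"],m["k1"],m["world_to_cam"]
def p2w(px,z,n="top"):
    K,k,T=model(n); d=np.array([k,0,0,0,0.])
    s=cv2.undistortPoints(np.array(px,float).reshape(-1,1,2),K,d)[:,0]
    r=np.c_[s[:,0],-s[:,1],-np.ones(len(s))]@T[:3,:3]
    c=-T[:3,:3].T@T[:3,3]
    return c+r*((z-c[2])/r[:,2])[:,None]
def w2p(P,n="top"):
    K,k,T=model(n); P=np.atleast_2d(P)@T[:3,:3].T+T[:3,3]
    s=np.c_[P[:,0],-P[:,1]]/-P[:,2:]
    s=s*(1+k*(s**2).sum(1,keepdims=True)); return s*[K[0,0],K[1,1]]+K[:2,2]
def rect(W,dx,dy):
    # W order BL,BR,FR,FL ; fit centre, yaw (given sizes)
    M=np.array([[dx,dy],[dx,-dy],[-dx,-dy],[-dx,dy]])/2
    c=W[:,:2].mean(0);Q=W[:,:2]-c
    a=np.arctan2((M[:,0]*Q[:,1]-M[:,1]*Q[:,0]).sum(),(M*Q).sum())
    R=np.array([[np.cos(a),-np.sin(a)],[np.sin(a),np.cos(a)]])
    return c,a,np.abs(M@R.T-Q).max(),R
E
python3 - <<'E'
from h import *
np.set_printoptions(precision=4,suppress=True)
f=lambda l:np.array(l)/4+[308-.375,168-.375]
S=p2w(f([(47,40),(737,48),(763,521),(40,511)]),.05)
P=p2w(f([(114,158),(370,219),(327,409),(67,346)]),.058)
sc,sa,se,R=rect(S,.22,.32); pc,pa,pe,_=rect(P,.09,.12)
print("stand",sc,sa,se,"plate",pc,pa,pe)
edge=sc-R@[.11,0]; Rp=rect(P,.09,.12)[3]
print("edge",edge,"plate_front in edge",(pc-Rp@[.045,0]-edge)@R,"plate ctr in stand",(pc-sc)@R, "corners in edge",(P[:,:2]-edge)@R)
print("tin",p2w(f([(608,252)]),.034+.05)); print("vials",p2w([(209,238),(235,272)],.056))
print("instr base front", p2w([(240,147),(320,150)],0.0))
E
```

```text
stand [ 0.537  -0.0289] 0.09133093231126652 0.001941292393189159 plate [0.5228 0.0508] -0.13769774352407668 0.0011900494528745212
edge [ 0.4275 -0.0389] plate_front in edge [0.0593 0.0909] plate ctr in stand [-0.0069  0.0807] corners in edge [[0.1599 0.1281]
 [0.1331 0.0129]
 [0.0465 0.0336]
 [0.073  0.1482]]
tin [[ 0.5477 -0.1139  0.084 ]]
vials [[0.4944 0.3236 0.056 ]
 [0.4385 0.2685 0.056 ]]
instr base front [[0.6963 0.3055 0.    ]
 [0.7067 0.1465 0.    ]]
```

>>> jog_arm([
  {"gripper": 0.8, "offset": [0, 0, 0], "rotation": [0, 0, -5]},
  {"gripper": 0.8, "offset": [0, 0, 0], "rotation": [0, 0, -5]},
  {"gripper": 0.8, "offset": [0, 0, 0], "rotation": [0, 0, -5]},
  {"gripper": 0.8, "offset": [0, 0, 0], "rotation": [0, 0, -5]},
  {"gripper": 0.8, "offset": [-0.025, -0.0365, 0], "rotation": [0, 0, 0]},
  {"gripper": 0.8, "offset": [-0.025, -0.0365, 0], "rotation": [0, 0, 0]},
  {"gripper": 0.8, "offset": [-0.025, -0.0365, 0], "rotation": [0, 0, 0]},
  {"gripper": 0.8, "offset": [-0.025, -0.0365, 0], "rotation": [0, 0, 0]},
  {"gripper": 0.8, "offset": [-0.025, -0.0365, 0], "rotation": [0, 0, 0]},
  {"gripper": 0.8, "offset": [-0.025, -0.0365, 0], "rotation": [0, 0, 0]},
  {"gripper": 0.8, "offset": [-0.025, -0.0365, 0], "rotation": [0, 0, 0]},
  {"gripper": 0.8, "offset": [-0.025, -0.0365, 0], "rotation": [0, 0, 0]},
  {"gripper": 0.8, "offset": [-0.025, -0.0365, 0], "rotation": [0, 0, 0]},
  {"gripper": 0.8, "offset": [-0.025, -0.0365, 0], "rotation": [0, 0, 0]},
  {"gripper": 0.8, "offset": [-0.025, -0.0365, 0], "rotation": [0, 0, 0]},
  {"gripper": 0.8, "offset": [-0.025, -0.0365, 0], "rotation": [0, 0, 0]},
  {"gripper": 0.8, "offset": [-0.025, -0.0365, 0], "rotation": [0, 0, 0]},
  {"gripper": 0.8, "offset": [-0.025, -0.0365, 0], "rotation": [0, 0, 0]},
  {"gripper": 0.8, "offset": [-0.025, -0.0365, 0], "rotation": [0, 0, 0]},
  {"gripper": 0.8, "offset": [-0.025, -0.0365, 0], "rotation": [0, 0, 0]},
], newtons=20)

```text
clock: 2.1
position: [0.6117, 0.0578, 0.242]
ee_rot: [-0.046, 0.999, 0.0, -0.0]
ft_force: [0.6, 0.3, -0.3]
grip_width: 0.799
grasp_force: 0.0
```

```bash
cat >> h.py <<'E'
from scipy.spatial.transform import Rotation as Ro
SA=.0913; EDGE=np.array([.4275,-.0389]); RS=np.array([[np.cos(SA),-np.sin(SA)],[np.sin(SA),np.cos(SA)]])
def st():
    o=manip.get_obs(); A=Ro.from_quat(o["ee_rot"]).as_matrix()
    print("t",o["clock"],"edgexy",((o["position"][:2]-EDGE)@RS).round(4),"z",o["position"][2].round(4),"yaw_err_deg",np.degrees(np.arctan2(A[1,1],A[0,1])-np.pi/2-SA).round(2),"toolz",A[:,2].round(4),"F",o["ft_force"].round(2),"g",o["grip_width"])
    print(o["joint_pos"].round(2))
E
python3 -c "
from h import *
st()"; manip_help=1; python3 -c "
from workcell import manip; print(manip.finger_overhang)"
```

```text
t 2.1 edgexy [0.1922 0.0795] z 0.242 yaw_err_deg 0.02 toolz [-4.e-04  0.e+00 -1.e+00] F [ 0.62  0.27 -0.33] g 0.7987093013244805
[-0.48  0.32  0.39  1.51 -0.12  1.34  1.59]
0.011
```

>>> jog_arm([
  {"gripper": 0.8, "offset": [0, 0, 0.03], "rotation": [0, 0, 0]},
  {"gripper": 0.8, "offset": [0, 0, 0.03], "rotation": [0, 0, 0]},
  {"gripper": 0.8, "offset": [0, 0, 0.03], "rotation": [0, 0, 0]},
  {"gripper": 0.8, "offset": [0, 0, 0.03], "rotation": [0, 0, 0]},
  {"gripper": 0.8, "offset": [0, 0, 0.02], "rotation": [0, 0, 0]},
  {"gripper": 0.8, "offset": [0, 0, 0.02], "rotation": [0, 0, 0]},
  {"gripper": 0.8, "offset": [0, 0, 0], "rotation": [0, 0, 0]},
])

```text
clock: 2.8
position: [0.6088, 0.0591, 0.0792]
ee_rot: [-0.046, 0.999, -0.0, -0.003]
ft_force: [-0.8, -0.4, 0.4]
grip_width: 0.8
grasp_force: 0.0
```

```bash
python3 -c "
from h import *
st()
i=imaging.camera('scene')[190:340,260:460]
cv2.imwrite('pics/s1.png',cv2.resize(i,None,fx=4,fy=4,interpolation=cv2.INTER_CUBIC))"
```

```text
t 2.8 edgexy [0.1895 0.0811] z 0.0792 yaw_err_deg 0.01 toolz [-0.0053 -0.0011 -1.    ] F [-0.78 -0.41  0.36] g 0.8000438023939617
[-0.46  0.46  0.36  1.69 -0.18  1.03  1.63]
```

View pics/s1.png

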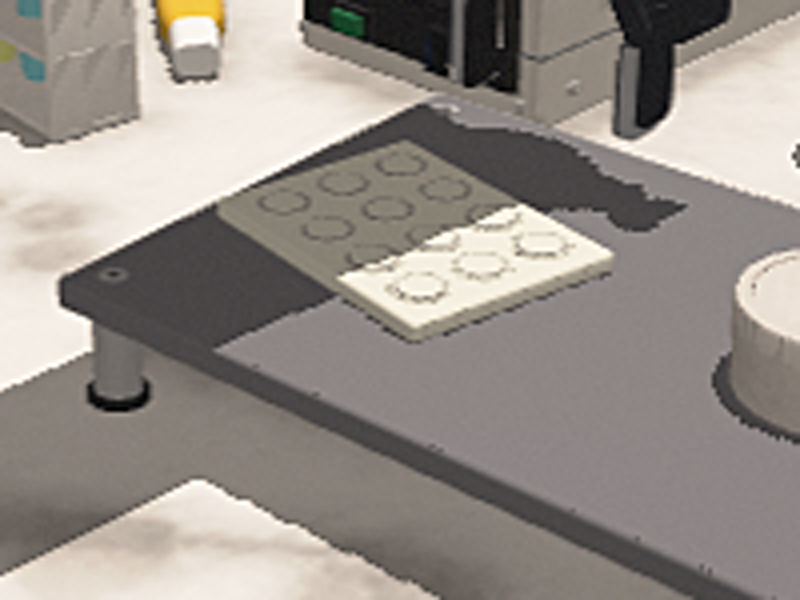

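The right fingertip's lower end is at crop (640,135), which is about (420,223) full frame. No left finger shows within the crop, so I'll compare against the projection.

```bash
python3 -c "
from h import *
o=manip.get_obs();t=o['position']
for ys in(.04,0.0,-.04):
  for h in (.0,.011): 
    p=t+np.r_[RS@[0,ys],-h]; print(ys,h,w2p(p,'scene'),w2p(p,'top'))
C=np.r_[EDGE+RS@[.22,.16],.05]; print('BL corner', w2p(C,'scene'),'FL',w2p(np.r_[EDGE+RS@[0,.16],.05],'scene'))
cv2.imwrite('pics/s2.png',cv2.resize(imaging.camera('scene')[100:250,260:460],None,fx=4,fy=4,interpolation=cv2.INTER_CUBIC))"
```

```text
0.04 0.0 [[377.03192073 206.96182948]] [[340.64927492 186.81420435]]
0.04 0.011 [[376.86401646 213.397522  ]] [[340.38766092 188.82888336]]
0.0 0.0 [[397.92131164 213.51312015]] [[363.18416866 187.13794918]]
0.0 0.011 [[397.63678954 220.09529193]] [[362.64288421 189.14877962]]
-0.04 0.0 [[420.04880449 220.44558293]] [[385.72091848 187.46419652]]
-0.04 0.011 [[419.63441638 227.18177688]] [[384.8999838  189.47103274]]
BL corner [[368.81666377 213.09326808]] FL [[272.32195026 260.22474871]]
```

View pics/s2.png

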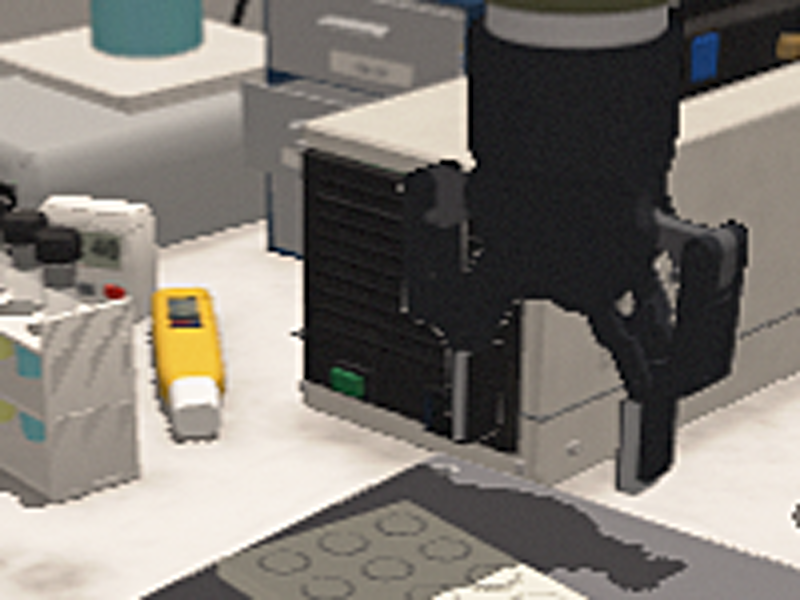

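The fingertips are at full-frame (375,210) and (420,222.5), about 4.5 mm below the TCP at this opening. That puts them at z ≈ 0.0745. I'll descend in small steps and watch the force.

>>> jog_arm([
  {"gripper": 0.8, "offset": [0, 0, 0.01], "rotation": [0, 0, 0]},
  {"gripper": 0.8, "offset": [0, 0, 0.006], "rotation": [0, 0, 0]},
  {"gripper": 0.8, "offset": [0, 0, 0.002], "rotation": [0, 0, 0]},
  {"gripper": 0.8, "offset": [0, 0, 0], "rotation": [0, 0, 0]},
])

```text
clock: 3.3
position: [0.6107, 0.0593, 0.0641]
ee_rot: [-0.046, 0.999, 0.0, -0.0]
ft_force: [-0.5, 0.9, -0.0]
grip_width: 0.805
grasp_force: 0.0
```

>>> jog_arm([
  {"gripper": 0.8, "offset": [0, 0, 0.001], "rotation": [0, 0, 0]},
  {"gripper": 0.8, "offset": [0, 0, 0.001], "rotation": [0, 0, 0]},
])

```text
clock: 3.5
position: [0.6111, 0.0593, 0.0626]
ee_rot: [-0.046, 0.999, 0.0, 0.0]
ft_force: [0.1, -0.1, -0.8]
grip_width: 0.798
grasp_force: 0.0
```

```bash
python3 -c "
from h import *
st()
t=manip.get_obs()['position']
for ys in(.037,-.037):
  for h in (0,.005): print(ys,h,w2p(t+np.r_[RS@[0,ys],-h],'scene'))
cv2.imwrite('pics/s3.png',cv2.resize(imaging.camera('scene')[180:255,350:450],None,fx=8,fy=8,interpolation=cv2.INTER_CUBIC))"
```

```text
t 3.5 edgexy [0.1918 0.081 ] z 0.0626 yaw_err_deg -0.0 toolz [ 6.e-04  2.e-04 -1.e+00] F [ 0.1  -0.08 -0.75] g 0.7984651223174939
[-0.45  0.48  0.35  1.7  -0.19  1.    1.63]
0.037 0 [[378.73750308 218.03439106]]
0.037 0.005 [[378.65797337 220.91930215]]
-0.037 0 [[418.12983873 230.94557297]]
-0.037 0.005 [[417.94877999 233.95266954]]
```

View pics/s3.png

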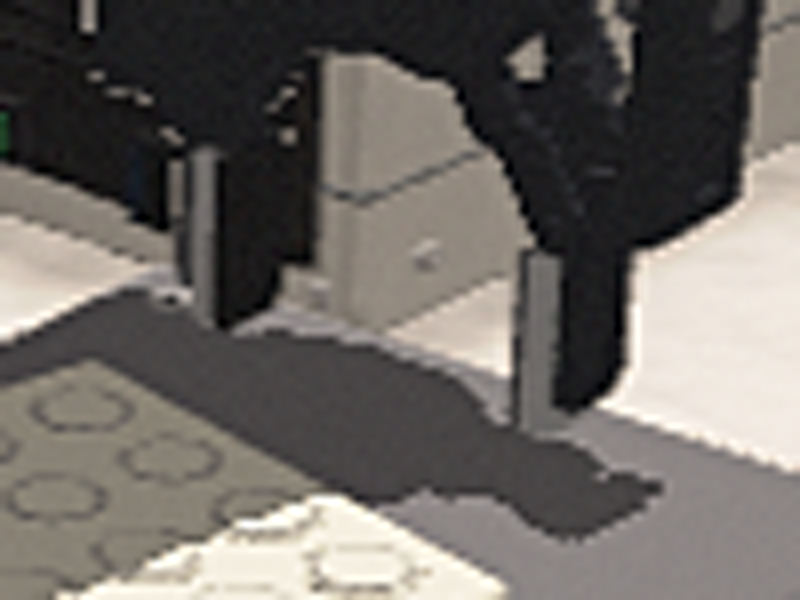

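The right fingertip is at crop (540,433), full frame (417.5,234.1), which puts it at z ≈ 0.058–0.060, close above the stand. I'll go on down gently to feel for contact.

>>> jog_arm([
  {"gripper": 0.8, "offset": [0, 0, 0.001], "rotation": [0, 0, 0]},
  {"gripper": 0.8, "offset": [0, 0, 0.001], "rotation": [0, 0, 0]},
  {"gripper": 0.8, "offset": [0, 0, 0.001], "rotation": [0, 0, 0]},
  {"gripper": 0.8, "offset": [0, 0, 0.001], "rotation": [0, 0, 0]},
  {"gripper": 0.8, "offset": [0, 0, 0], "rotation": [0, 0, 0]},
])

```text
clock: 4.05
position: [0.6108, 0.0593, 0.0581]
ee_rot: [-0.046, 0.999, 0.0, -0.0]
ft_force: [0.2, 0.1, 0.4]
grip_width: 0.799
grasp_force: 0.0
```

>>> jog_arm([
  {"gripper": 0.8, "offset": [0, 0, 0.001], "rotation": [0, 0, 0]},
  {"gripper": 0.8, "offset": [0, 0, 0], "rotation": [0, 0, 0]},
])

```text
clock: 4.25
position: [0.6109, 0.0592, 0.0572]
ee_rot: [-0.046, 0.999, 0.0, -0.0]
ft_force: [0.3, -0.7, -0.2]
grip_width: 0.803
grasp_force: 0.0
```

>>> jog_arm([
  {"gripper": 0.8, "offset": [0, 0, 0.001], "rotation": [0, 0, 0]},
  {"gripper": 0.8, "offset": [0, 0, 0], "rotation": [0, 0, 0]},
])

```text
clock: 4.45
position: [0.6108, 0.0593, 0.0562]
ee_rot: [-0.046, 0.999, 0.0, -0.0]
ft_force: [-0.2, 0.6, 0.7]
grip_width: 0.797
grasp_force: 0.0
```

>>> jog_arm([
  {"gripper": 0.8, "offset": [0, 0, 0.001], "rotation": [0, 0, 0]},
  {"gripper": 0.8, "offset": [0, 0, 0], "rotation": [0, 0, 0]},
])

```text
clock: 4.65
position: [0.6108, 0.0593, 0.0551]
ee_rot: [-0.046, 0.999, 0.0, -0.0]
ft_force: [0.3, 0.5, -0.2]
grip_width: 0.797
grasp_force: 0.0
```

>>> jog_arm([
  {"gripper": 0.8, "offset": [0, 0, 0.001], "rotation": [0, 0, 0]},
  {"gripper": 0.8, "offset": [0, 0, 0], "rotation": [0, 0, 0]},
])

```text
clock: 4.85
position: [0.6108, 0.0593, 0.0542]
ee_rot: [-0.046, 0.999, 0.0, -0.0]
ft_force: [0.4, -0.9, -0.2]
grip_width: 0.802
grasp_force: 0.0
```

>>> jog_arm([
  {"gripper": 0.8, "offset": [0, 0, 0.001], "rotation": [0, 0, 0]},
  {"gripper": 0.8, "offset": [0, 0, 0], "rotation": [0, 0, 0]},
])

```text
clock: 5.05
position: [0.6109, 0.0593, 0.054]
ee_rot: [-0.046, 0.999, 0.0, 0.0]
ft_force: [-3.0, -0.4, 6.0]
grip_width: 0.801
grasp_force: 3.5
```

```bash
python3 -c "
from h import *
st()
t=manip.get_obs()['position']
for ys in(.037,-.037):
  for h in (0,.003): print(ys,h,w2p(t+np.r_[RS@[-.011,ys],-h],'scene'))
cv2.imwrite('pics/s4.png',cv2.resize(imaging.camera('scene')[180:255,350:450],None,fx=8,fy=8,interpolation=cv2.INTER_CUBIC))"
```

```text
t 5.05 edgexy [0.1916 0.0811] z 0.054 yaw_err_deg -0.01 toolz [ 0.e+00  4.e-04 -1.e+00] F [-2.98 -0.42  6.02] g 0.8011001220685466
[-0.45  0.49  0.35  1.7  -0.2   0.98  1.64]
0.037 0 [[374.23979218 225.23738697]]
0.037 0.003 [[374.19846241 226.96615473]]
-0.037 0 [[413.54333963 238.58760647]]
-0.037 0.003 [[413.44140303 240.3893138 ]]
```

View pics/s4.png

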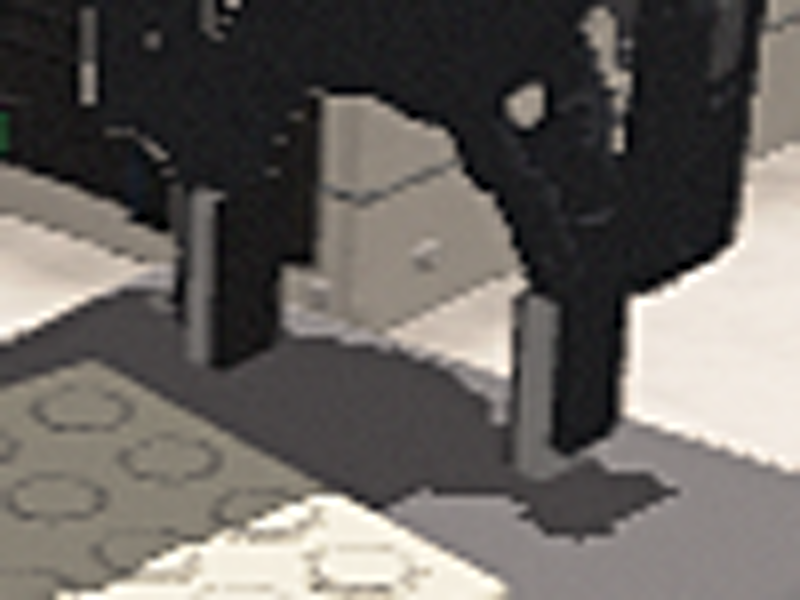

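Contact came at TCP z = 0.054, so the tips are 4 mm ahead of the TCP. I'll raise 3 mm and approach, then push.

>>> jog_arm([
  {"gripper": 0.8, "offset": [0, 0, -0.003], "rotation": [0, 0, 0]},
  {"gripper": 0.8, "offset": [0.006, 0, 0], "rotation": [0, 0, 0]},
  {"gripper": 0.8, "offset": [0.006, 0, 0], "rotation": [0, 0, 0]},
  {"gripper": 0.8, "offset": [0.004, 0, 0], "rotation": [0, 0, 0]},
  {"gripper": 0.8, "offset": [0.003, 0, 0], "rotation": [0, 0, 0]},
  {"gripper": 0.8, "offset": [0.003, 0, 0], "rotation": [0, 0, 0]},
  {"gripper": 0.8, "offset": [0.003, 0, 0], "rotation": [0, 0, 0]},
  {"gripper": 0.8, "offset": [0.003, 0, 0], "rotation": [0, 0, 0]},
  {"gripper": 0.8, "offset": [0.003, 0, 0], "rotation": [0, 0, 0]},
  {"gripper": 0.8, "offset": [0.003, 0, 0], "rotation": [0, 0, 0]},
  {"gripper": 0.8, "offset": [0.003, 0, 0], "rotation": [0, 0, 0]},
  {"gripper": 0.8, "offset": [0.003, 0, 0], "rotation": [0, 0, 0]},
])

```text
clock: 6.3
position: [0.5708, 0.0556, 0.0563]
ee_rot: [-0.046, 0.999, 0.0, -0.0]
ft_force: [1.2, -0.0, -0.8]
grip_width: 0.803
grasp_force: 0.4
```

```bash
python3 -c "
from h import *
st()
cv2.imwrite('pics/s5.png',cv2.resize(imaging.camera('scene')[180:330,260:460],None,fx=4,fy=4,interpolation=cv2.INTER_CUBIC))"
```

```text
t 6.3 edgexy [0.1513 0.081 ] z 0.0563 yaw_err_deg -0.0 toolz [-0.e+00  1.e-04 -1.e+00] F [ 1.24 -0.03 -0.76] g 0.8031580361216688
[-0.47  0.41  0.36  1.81 -0.17  0.95  1.62]
```

View pics/s5.png

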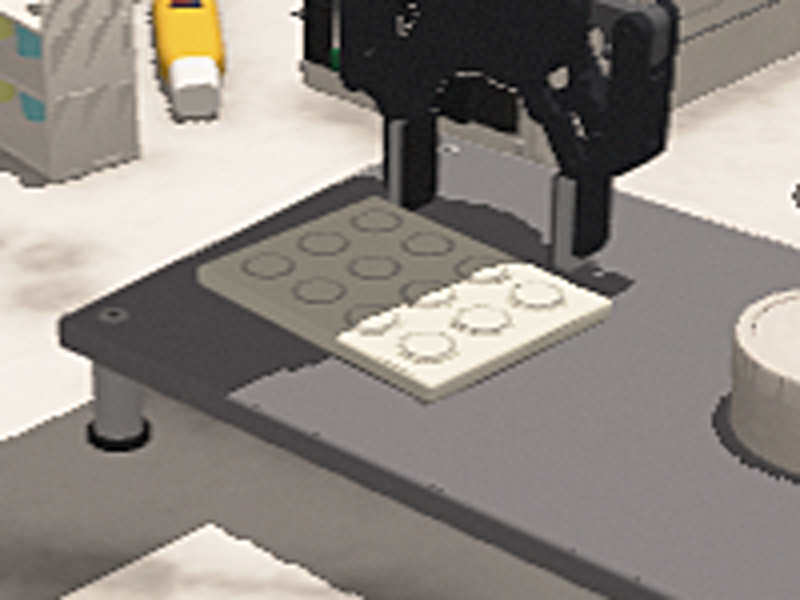

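The left finger is pushing the plate's back edge near crop (405,210) and the plate is turning square, with no tipping. I'll continue.

>>> jog_arm([
  {"gripper": 0.8, "offset": [0.004, 0, 0], "rotation": [0, 0, 0]},
  {"gripper": 0.8, "offset": [0.004, 0, 0], "rotation": [0, 0, 0]},
  {"gripper": 0.8, "offset": [0.004, 0, 0], "rotation": [0, 0, 0]},
  {"gripper": 0.8, "offset": [0.004, 0, 0], "rotation": [0, 0, 0]},
  {"gripper": 0.8, "offset": [0.004, 0, 0], "rotation": [0, 0, 0]},
  {"gripper": 0.8, "offset": [0.004, 0, 0], "rotation": [0, 0, 0]},
  {"gripper": 0.8, "offset": [0.004, 0, 0], "rotation": [0, 0, 0]},
  {"gripper": 0.8, "offset": [0.004, 0, 0], "rotation": [0, 0, 0]},
  {"gripper": 0.8, "offset": [0.004, 0, 0], "rotation": [0, 0, 0]},
  {"gripper": 0.8, "offset": [0.004, 0, 0], "rotation": [0, 0, 0]},
  {"gripper": 0.8, "offset": [0.004, 0, 0], "rotation": [0, 0, 0]},
  {"gripper": 0.8, "offset": [0.004, 0, 0], "rotation": [0, 0, 0]},
  {"gripper": 0.8, "offset": [0.004, 0, 0], "rotation": [0, 0, 0]},
  {"gripper": 0.8, "offset": [0.004, 0, 0], "rotation": [0, 0, 0]},
  {"gripper": 0.8, "offset": [0.004, 0, 0], "rotation": [0, 0, 0]},
  {"gripper": 0.8, "offset": [0.004, 0, 0], "rotation": [0, 0, 0]},
  {"gripper": 0.8, "offset": [0.004, 0, 0], "rotation": [0, 0, 0]},
  {"gripper": 0.8, "offset": [0.003, 0, 0], "rotation": [0, 0, 0]},
  {"gripper": 0.8, "offset": [0.002, 0, 0], "rotation": [0, 0, 0]},
  {"gripper": 0.8, "offset": [0, 0, 0], "rotation": [0, 0, 0]},
])

```text
clock: 8.35
position: [0.4981, 0.049, 0.0563]
ee_rot: [-0.046, 0.999, 0.0, -0.0]
ft_force: [-0.3, -0.8, 0.5]
grip_width: 0.799
grasp_force: 0.0
```

```bash
python3 -c "
from h import *
st()
cv2.imwrite('pics/s6.png',cv2.resize(imaging.camera('scene')[200:350,250:450],None,fx=4,fy=4,interpolation=cv2.INTER_CUBIC))"
```

```text
t 8.35 edgexy [0.0783 0.0811] z 0.0563 yaw_err_deg -0.0 toolz [-3.e-04  1.e-04 -1.e+00] F [-0.32 -0.78  0.52] g 0.7988211470524177
[-0.52  0.26  0.36  2.   -0.12  0.9   1.57]
```

View pics/s6.png

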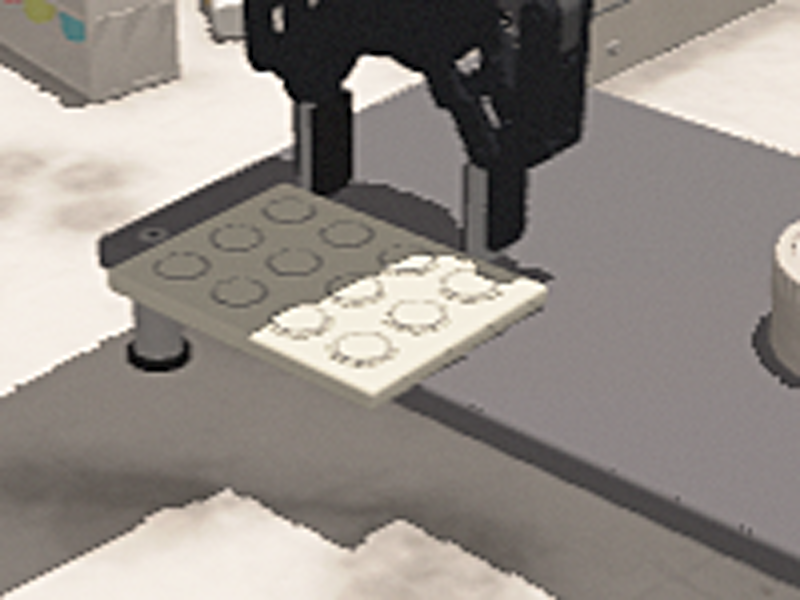

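The plate now lies square against both fingers and overhangs the front edge. Its top corners are at crop (110,275), (285,183), (548,288) and (377,398). I'll measure the overhang from these and from the stand's front edge line, (480,408) to (740,527).

```bash
python3 -c "
from h import *
f=lambda l:np.array(l)/4+[250-.375,200-.375]
P=p2w(f([(285,183),(548,288),(377,398),(110,273)]),.058,'scene')
print(((P[:,:2]-EDGE)@RS).round(4), rect(P,.09,.12)[1:3])
print(((p2w(f([(420,385),(480,411),(740,527)]),.05,'scene')[:,:2]-EDGE)@RS).round(4))
g=lambda l:np.array(l)/4+[260-.375,190-.375]
print(((p2w(g([(215,347),(440,447),(700,560),(422,97)]),.05,'scene')[:,:2]-EDGE)@RS).round(4))
"
```

```text
[[ 0.0679  0.1285]
 [ 0.0675  0.0093]
 [-0.022   0.0074]
 [-0.0209  0.1275]] (np.float64(0.092982458790787), np.float64(0.001152443431981759))
[[ 0.0025  0.0105]
 [ 0.0029 -0.0132]
 [ 0.0032 -0.1065]]
[[ 0.0045  0.0841]
 [ 0.0047 -0.0117]
 [ 0.0061 -0.1046]
 [ 0.2135  0.1626]]
```

>>> jog_arm([
  {"gripper": 0.8, "offset": [0.002, 0, 0], "rotation": [0, 0, 0]},
  {"gripper": 0.8, "offset": [0.002, 0, 0], "rotation": [0, 0, 0]},
  {"gripper": 0.8, "offset": [0.001, 0, 0], "rotation": [0, 0, 0]},
  {"gripper": 0.8, "offset": [0, 0, 0], "rotation": [0, 0, 0]},
  {"gripper": 0.8, "offset": [-0.005, 0, 0], "rotation": [0, 0, 0]},
  {"gripper": 0.8, "offset": [-0.02, 0, 0], "rotation": [0, 0, 0]},
  {"gripper": 0.8, "offset": [-0.03, 0, -0.02], "rotation": [0, 0, 0]},
  {"gripper": 0.8, "offset": [0, 0, -0.04], "rotation": [0, 0, 0]},
  {"gripper": 0.8, "offset": [0, 0, -0.04], "rotation": [0, 0, 0]},
  {"gripper": 0.8, "offset": [0, 0.02, -0.04], "rotation": [0, 0, 0]},
  {"gripper": 0.8, "offset": [0, 0.04, 0], "rotation": [0, 0, 0]},
  {"gripper": 0.8, "offset": [0, 0.04, 0], "rotation": [0, 0, 0]},
  {"gripper": 0.8, "offset": [0, 0.04, 0], "rotation": [0, 0, 0]},
  {"gripper": 0.8, "offset": [0, 0.04, 0], "rotation": [0, 0, 0]},
  {"gripper": 0.8, "offset": [0, 0.04, 0], "rotation": [0, 0, 0]},
  {"gripper": 0.8, "offset": [0, 0.04, 0], "rotation": [0, 0, 0]},
  {"gripper": 0.8, "offset": [0, 0.04, 0], "rotation": [0, 0, 0]},
  {"gripper": 0.8, "offset": [0, 0, 0], "rotation": [0, 0, 0]},
])

```text
clock: 10.2
position: [0.518, 0.3591, 0.1953]
ee_rot: [-0.05, 0.999, 0.001, -0.001]
ft_force: [-0.8, 0.4, -0.7]
grip_width: 0.8
grasp_force: 0.0
```

```bash
python3 -c "
from h import *
st()
i=imaging.camera('top'); cv2.imwrite('pics/top7.png',i)
cv2.imwrite('pics/t7.png',cv2.resize(i[205:315,308:418],None,fx=5,fy=5,interpolation=cv2.INTER_CUBIC))
print(w2p([.61,.06,.1]))"
```

```text
t 10.2 edgexy [0.1264 0.3881] z 0.1953 yaw_err_deg 0.48 toolz [-0.0022  0.0021 -1.    ] F [-0.79  0.45 -0.72] g 0.7998343093689547
[-0.85  0.37  0.22  1.52 -0.09  1.26  1.06]
[[363.67754262 183.46772921]]
```

View pics/t7.png

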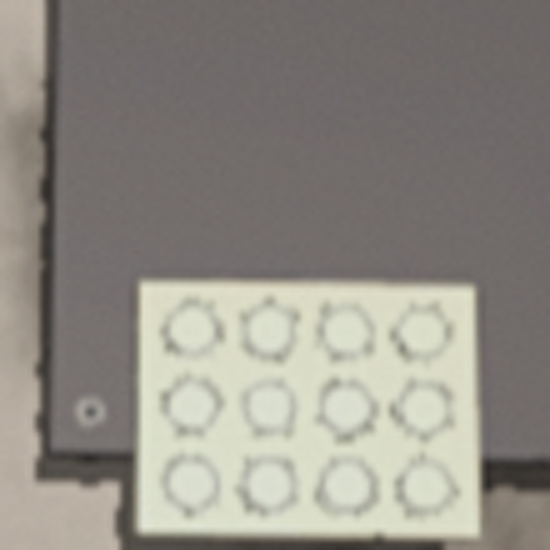

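Plate corners are at crop (138,281), (477,286), (481,538) and (134,535). The stand's front edge runs from (90,453) to (520,459).

```bash
python3 -c "
from h import *
f=lambda l:np.array(l)/5+[308-.4,205-.4]
P=p2w(f([(138,281),(477,286),(481,538),(134,535)]),.058)
print(((P[:,:2]-EDGE)@RS).round(4), rect(P,.09,.12)[1:3])
print(((p2w(f([(90,453),(520,459)]),.05)[:,:2]-EDGE)@RS).round(4))
t=cv2.imread('pics/top0.png').astype(int);u=cv2.imread('pics/top7.png').astype(int)
print('tin diff',abs(t-u)[205:260,430:490].mean())"
```

```text
[[ 0.0613  0.1289]
 [ 0.0612  0.0093]
 [-0.0271  0.0098]
 [-0.0278  0.1296]] (np.float64(0.09085638674875185), np.float64(0.0010060245024800865))
[[ 0.0011  0.145 ]
 [ 0.0013 -0.0058]]
tin diff 3.5376767676767678
```

Overhang is about 29.4 mm in the top view and 29.5 mm by the scene view plus the last push, and the plate is square. The tin and vials were never approached. Handing in.

```bash
python3 -c "
from workcell import workorder
print(workorder.hand_in())"
```

```text
the job is handed in; nothing more can be done
None
```

I pushed the spot plate to about 29 mm over the stand's front edge, square and flat by the camera measurements, moved the arm clear and handed the job in; no verdict was returned.

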